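Hang the twin lamp head on the spring-balanced arm

TASK

Light the circuit board: pick up the twin lamp head and hang it on the end of the spring-balanced swing arm, with its two legs passing either side of the square bar and down through both bracket holes until the lamp head's cross plate sits flat on the bar. Let the arm sink gently under the weight and let go only when the arm carries the lamp head and has come to rest, so that the arm never drops or springs up. Keep the lamp head upright and leave the nozzle, the jar and the screwdriver where they are.

Things in the scene. Friction and masses are not known exactly. Their poses are not given: they have to be found in the camera images.
- lamp_grip (a point): Centre of the black upright grip fin on top of the loose twin lamp head (0.39 to 0.9 kg, weight balanced under the fin). Fin 12 mm thick (own x), 50 mm wide (own y), 50 mm tall (own z), standing on the middle of an aluminium cross plate 44 x 150 x 8 mm (x, y, z) whose underside is 33 mm below this point. The head is the same after half a turn about z.
- lamp_saddle (a point): Centre of the cross plate's underside, 33 mm below the fin's centre, same axes; this face comes to sit on the bar. From it two steel legs, 8 mm in diameter, at y = -19 and +19 mm reach 45 mm down (the last 3 mm are 5 mm in diameter).
- lamp_foot (a point): Middle of the lamp head's foot, 75 mm below the plate's underside, same axes: level with the flat lower ends of its two lamp barrels (40 mm in diameter, 75 mm long, at y = -62 and +62 mm), on which it stands on the bench at the start.
- seat (a point): Centre of the flat top of the square aluminium bar (20 x 20 mm) at the swing arm's end, where the centre of the plate's underside must rest; about 195 mm above the bench unloaded. x points outward along the bar, y across it, z up. The bar ends 40 mm further out; 87 mm inward an end block rises 41 mm above the bar top. Links keep the bar level. The hung head's x lies along the bar, either way.
- bracket (a point): Centre of the top face of the steel bracket plate (40 x 72 x 8 mm) fixed under the bar, 20 mm below the seat, same axes. It has two through holes 12 mm in diameter, mouths chamfered 2 mm, at y = -19 and +19 mm, one on each side of the bar.
- lift (a joint): Sinking of the arm, rad: 0 = unloaded, up against its stop; grows as the end goes down; lower stop 0.30. Links 260 mm long: 0.1 rad is 26 mm at the seat, which shifts sideways under 3 mm. It starts to sink at about 1.5 N, then about 110 N/m, lightly damped. The head sinks it 0.08 to 0.27 rad depending on its weight, unknown beforehand.
- swing (a joint): Swing of the arm about its upright column, rad, growing anticlockwise seen from above; stiff friction (about 1.5 N at the seat moves it), it stays where left. It need not be moved.
- stand: Fixed steel foot (130 x 130 x 14 mm) and column of the swing arm; origin under its centre. The swing axis is upright through it; at swing 0 the arm reaches along its x. The seat is about 355 mm from that axis; the column's head is about 220 mm high.
- tip: The arm's end piece: end block, square bar and bracket plate; origin on the bar's centre line at the outer ends of the links, 95 mm inward of and 10 mm below the seat; same axes.
- board: Fixed circuit board in a low aluminium clamp frame on the bench under the arm's end, 160 x 128 x 21 mm; origin under its centre.
- nozzle: Bystander: round steel nozzle standing on the bench, 48 mm in diameter, 42 mm tall; origin under its centre.
- jar: Bystander: small white jar with black lid, 48 mm in diameter, 50 mm tall; origin under its centre.
- driver: Bystander: screwdriver 150 mm long lying on the bench; along its x.

How it is judged (in metres and radians):
On the way, in this order (a step that is already met when the one before it is completed fails the run):
1. the lamp head is lifted at least 60 mm off the bench in the fingers (height (world z) of lamp_foot above 0.06 m and contact force between lamp and the fingers above 0.5 N and contact force between lamp and tip below 0.1 N), for 0.2 s.
2. still held, the head is seated on the bar with both legs in the holes, the arm sunk at least 0.06 rad under it and at rest (under 0.08 rad/s) (x of lamp_saddle in the frame of seat between -0.006 and 0.006 m and y of lamp_saddle in the frame of seat between -0.006 and 0.006 m and z of lamp_saddle in the frame of seat between -0.004 and 0.004 m and angle between the x axis of lamp_saddle and the x axis of seat, either way round below 0.15 rad and angle between lamp_saddle's own z axis and vertical below 0.12 rad and velocity of joint lift between -0.08 and 0.08 rad/s and value of joint lift above 0.06 rad and contact force between lamp and the fingers above 0.5 N and contact force between lamp and tip above 2.5 N), for 0.3 s.
At the end, for the whole second after the job is handed in: Lamp head released and at rest on the arm: plate centre within 6 mm of the seat along and across the bar, 4 mm in height, x along the bar within 0.15 rad, upright within 0.12; arm sunk over 0.06 rad, under 0.08 rad/s; head under 0.03 m/s, off the board (x of lamp_saddle in the frame of seat between -0.006 and 0.006 m and y of lamp_saddle in the frame of seat between -0.006 and 0.006 m and z of lamp_saddle in the frame of seat between -0.004 and 0.004 m and angle between the x axis of lamp_saddle and the x axis of seat, either way round below 0.15 rad and angle between lamp_saddle's own z axis and vertical below 0.12 rad and velocity of joint lift between -0.08 and 0.08 rad/s and value of joint lift above 0.06 rad and linear speed of lamp below 0.03 m/s and contact force between lamp and the fingers below 0.05 N and contact force between lamp and board below 0.05 N); the robot touches nothing.
It fails at once if the arm drops or springs up faster than 0.45 rad/s (velocity of joint lift above 0.45 rad/s or velocity of joint lift below -0.45 rad/s).
It fails at once if the lamp head is tipped more than 0.5 rad (angle between lamp_foot's own z axis and vertical above 0.5 rad).
It fails at once if the nozzle is moved more than 30 mm (distance of nozzle from where it was at the start of the episode above 0.03 m).
It fails at once if the jar is moved more than 30 mm (distance of jar from where it was at the start of the episode above 0.03 m).
It fails at once if the screwdriver is moved more than 30 mm (distance of driver from where it was at the start of the episode above 0.03 m).
It also fails if it takes over 54 s, if anything falls off the work surface, if the arm or the gripper's body presses on something with over 40 N, if the wrist force passes 120 N, or if a joint passes its speed limit or range.

ROBOT

A 7-joint arm with a two-finger parallel gripper is mounted at the origin on the work surface. World frame = base frame: x ahead of the robot, y to its left, z up, the work surface at z = 0. Lengths are in mm, angles in rad, forces in N, time in s.
With the tool pointing down it reaches from about 425 to 925 mm from the base axis. Payload 6.8 kg.
Tool frame: the origin (TCP) lies at the very end of the fingers, on their centre line; the grasp point (between the pads) lies ctrl.grip_point_offset behind it (ctrl.grip_point_offset is the distance from the TCP to the grasp point, in mm); z points along the fingers, y is the direction in which the jaws open and shut (so a half turn about z gives the same grasp; the last joint's range is limited). The gripper opens to 85 mm and grips with 20 to 120 N. Pads are 22 mm wide; open, the fingers measure 114 mm over their backs; the gripper's body (76 mm by 85 mm) begins 54 mm behind the grasp point. The pads swing forward as they close: fully open they stand 13 mm farther back than shut.
Start: joints at [-0.108, 0.477, 0.022, 1.555, -0.011, 1.109, -0.083], TCP at [675.017, 0.007, 192.508] pointing down, gripper open.
Joint ranges: [-2.96, 2.96], [-0.34, 2.1], [-1.41, 1.46], [0.24, 2.44], [-1.37, 4.51], [0.17, 1.92], [-2.96, 2.96]. Speed limits (rad/s): [2.39, 2.39, 3.14, 3.14, 3.14, 3.14, 3.14].

INTERFACE

Orientations are given as a unit quaternion [x, y, z, w].
In Python, from bench import telemetry, grab_frame, camera_model, close_job, ctrl gives the robot as it stands.
- The arm moves only by the tool jog_arm, never from a script. Its argument "targets" is a list that holds one entry, the list of rows, each a list of 5 numbers: the shift along the tool's x, y, z in m, then the turn about the tool's z in rad, then the opening, from 0 (shut) to 1 (fully open). In form: [[[tx, ty, tz, turn, fingers], ...]]. A call has 1 to 8 rows; each row shifts and turns the pose as measured when the row begins, along the tool's axes as they then stand; what a row does not reach is not made up. A row lasts 1/10 s, in which the tool goes at most 50 mm and 8.59 degrees, less where a joint would pass 70% of its speed; a pose out of reach is approached as far as the arm can. A call is refused whole if a number of a shift passes 0.05 or a number of a turn 0.15, either way. A call with a gripper value outside its range is refused whole. The fingers move at their own pace and stop on an object; "grip_force" is the grip in N (left out, the last holds). Time passes only in rows, so rows that do not move let the fingers close. It gives the time, the measured TCP pose, the force and the opening at its end, in the units of the state.
- telemetry.sense(): the state, without advancing time (a new reading comes with each control period).
- grab_frame(name): name is "scene" or "side" or "wrist"; returns (picture, depth): 400x640x3 uint8, red, green, blue; 400x640 float32, mm along the optical axis (not along the pixel's ray), 0 where there is no reading.
- camera_model(name): a dict with "camera_matrix" (3x3 intrinsics, pixels), "position" and "rotation" of the camera in the world; the wrist camera has in their place "hand_eye" (4x4, takes a point from camera to tool coordinates, whose origin is the TCP and whose axes are the flange's). Camera axes: x right, y down, z forward; pixel columns grow to the right and rows downward; lengths in mm; the calibration is good to about 2 mm. The wrist camera is an equidistant fisheye: a pixel r from the principal point sees the ray r / f radians off the axis. A picture is of the moment at which its call begins: read the wrist's pose just before it. camera_model takes no time and is no camera call.
- close_job(): hands the job in, once; it reports no verdict.
The state is a dict: "time_s": time; "q": joint angles; "joint_velocities": joint speeds; "tau": joint torques, N m; "position": TCP position; "tcp_rot": TCP orientation; "force": force on the tool from outside, world axes, zero at the start; "torque": the same for the moment, N m; "grip_width": finger opening in mm.
Only numpy, scipy, OpenCV 4.12 (cv2) and the standard library are available. Lean on these libraries where they do the work, as an engineer would, in place of code of your own. Each camera call takes 0.05 s, during which the arm holds its last target. There are 200 camera calls.

## Working session

There is one attempt and no reset: what is moved stays moved. The work goes in short steps, Python scripts to look and compute and a tool call to move; the robot and the scene stay as the last step left them, time stands still between calls to the robot, and variables do not carry over. Pictures are saved under pics/ and viewed, about 8 in all and at most 12, crops included, and the job is handed in when it is done.

Besides the shell and the picture viewer there is one more tool, called after "Request:" in YAML: its name, and indented under it one key for each argument. jog_arm: Moves the arm, as the interface text tells. Its arguments: {"type":"object","properties":{"targets":{"type":"array","items":{"type":"array","items":{"type":"array","items":{"type":"number"}}}},"grip_force":{"type":"number"}},"required":["targets"]}

```bash
ls; mkdir -p pics
python3 - <<'E'
from bench import *
import cv2,numpy as np
np.set_printoptions(precision=4,suppress=True)
s=telemetry.sense();print(s,ctrl.grip_point_offset)
for n in("scene","side","wrist"):
    p,d=grab_frame(n);m=camera_model(n);print(n,m)
    cv2.imwrite(f"pics/{n}0.png",p[:,:,::-1]);np.savez(f"pics/{n}0.npz",p=p,d=d)
a=[cv2.imread(f"pics/{n}0.png") for n in("scene","side")]
E
```

```text
pics
{'time_s': 0.0, 'q': array([-0.1081,  0.4778,  0.0224,  1.5564, -0.0115,  1.1093, -0.0831]), 'joint_velocities': array([-0.0007,  0.0002,  0.002 , -0.0012,  0.0003,  0.0009, -0.0001]), 'tau': array([ -0.0005, -59.6444,   1.6077, -28.1195,   0.0124,   0.0094,
         0.    ]), 'position': array([674.3247,  -0.055 , 191.513 ]), 'tcp_rot': array([ 0.7071,  0.7071, -0.0007, -0.0006]), 'force': array([-0.8096,  0.4031, -0.3925]), 'torque': array([-0.0532, -0.0296, -0.0162]), 'grip_width': 85.2872102630869} 18.700000000000003
scene {'camera_matrix': array([[453.9603,   0.    , 312.6705],
       [  0.    , 453.9603, 197.3811],
       [  0.    ,   0.    ,   1.    ]]), 'position': array([1183.6307,  -96.6672, 1051.9879]), 'rotation': array([ 0.7364,  0.6106, -0.1889, -0.222 ])}
side {'camera_matrix': array([[380.9341,   0.    , 310.6007],
       [  0.    , 380.9341, 195.7454],
       [  0.    ,   0.    ,   1.    ]]), 'position': array([512.1334, 670.8849, 671.8456]), 'rotation': array([-0.0297,  0.9034, -0.4271,  0.0233])}
wrist {'camera_matrix': array([[309.7069,   0.    , 314.8327],
       [  0.    , 309.7069, 193.9189],
       [  0.    ,   0.    ,   1.    ]]), 'hand_eye': array([[   0.0011,   -0.9549,   -0.2968,   74.8706],
       [   1.    ,    0.0014,   -0.0007,   -1.1197],
       [   0.0011,   -0.2968,    0.9549, -181.9867],
       [   0.    ,    0.    ,    0.    ,    1.    ]])}
```

View pics/scene0.png

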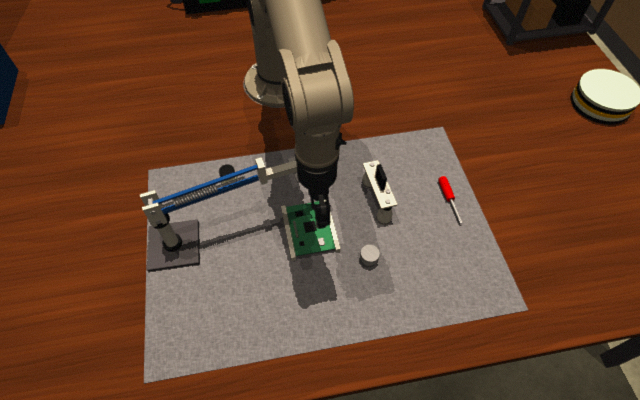

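View pics/side0.png

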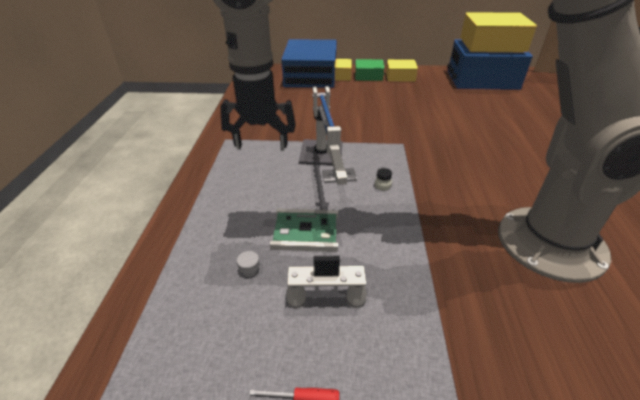

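The scene view shows the lamp head at about (380,185) with its fin at (381,175), and the arm's end block at (262,170). The bar runs towards (300,165), behind the gripper. In the side view the plate spans x 288–365 at row 275, the fin is at (326,266), and the bar and bracket are at about (340,172).

```bash
cat > h.py <<'E'
import numpy as np,cv2
from scipy.spatial.transform import Rotation as R
from bench import *
np.set_printoptions(precision=1,suppress=True)
def cloud(n,d):
    m=camera_model(n);K=m["camera_matrix"];v,u=np.mgrid[:400,:640]
    if n=="wrist":
        x,y=u-K[0,2],v-K[1,2];r=np.hypot(x,y)+1e-9;t=r/K[0,0]
        c=np.dstack([np.tan(t)*x/r*d,np.tan(t)*y/r*d,d])
    else: c=np.dstack([(u-K[0,2])/K[0,0]*d,(v-K[1,2])/K[1,1]*d,d])
    if n=="wrist":
        s=telemetry.sense();H=m["hand_eye"];c=c@H[:3,:3].T+H[:3,3]
        return c@R.from_quat(s["tcp_rot"]).as_matrix().T+s["position"]
    return c@R.from_quat(m["rotation"]).as_matrix().T+m["position"]
def rect(P,name):
    (c,wh,a)=cv2.minAreaRect(P[:,:2].astype(np.float32));print(name,len(P),"c",np.array(c),"wh",np.array(wh),"ang",a,"med z",np.median(P[:,2]))
E
python3 - <<'E'
from h import *
for n in("scene","side"):
    f=np.load(f"pics/{n}0.npz");W=cloud(n,f["d"]);p=f["p"].astype(int);ok=f["d"]>0
    g=W[300:340,200:300] if n=="scene" else W[300:340,240:280]
    print(n,"mat z",np.median(g[...,2]))
    box=lambda u0,u1,v0,v1:(np.s_[v0:v1,u0:u1])
    b=box(350,410,150,230) if n=="scene" else box(275,380,250,310)
    w=W[b].reshape(-1,3);c=p[b].reshape(-1,3)
    z=w[:,2];br=c.mean(1)
    rect(w[(z>76)&(z<92)&(br>110)],"plate");rect(w[(z>122)&(z<145)&(br<70)],"fin")
    b=box(240,310,150,190) if n=="scene" else box(310,365,120,190)
    w=W[b].reshape(-1,3)
    for lo,hi in((150,170),(168,182),(188,202),(225,250)):
        q=w[(w[:,2]>lo)&(w[:,2]<hi)]
        if len(q)>4: rect(q,(lo,hi)); print(q[:,:2].min(0),q[:,:2].max(0))
    # coarse height list
W=cloud("wrist",np.load("pics/wrist0.npz")["d"]);print("wrist",W[::50,::80,2])
a=cv2.imread("pics/side0.png")[110:200,290:380];b=cv2.imread("pics/wrist0.png")
cv2.imwrite("pics/c1.png",np.vstack([cv2.resize(a,(640,400),interpolation=cv2.INTER_CUBIC)[:190+0+20],b])[:600])
E
```

```text
scene mat z 0.1472498649541194
plate 570 c [528.4 195.6] wh [151.5  44.5] ang 3.952119827270508 med z 81.85162722850595
fin 90 c [530.6 195.1] wh [48.9 11.8] ang 3.517476797103882 med z 131.229044963732
(168, 182) 149 c [510.5 -88.3] wh [137.9  74.7] ang 88.41937255859375 med z 176.57709248723904
[ 475. -158.] [549.7 -18.4]
(188, 202) 336 c [526.5 -85.8] wh [ 25.7 139.5] ang 12.752852439880371 med z 194.45144850778956
[ 503.7 -154.5] [543.7 -18.3]
(225, 250) 138 c [ 525.4 -121.4] wh [55.7 31. ] ang 83.78624725341797 med z 233.42378855320715
[ 511.7 -150.5] [543.  -94.5]
side mat z 1.9357077868772876
plate 1241 c [527.3 195.2] wh [149.8  46.1] ang 4.116037845611572 med z 83.78315697388427
fin 180 c [526.8 197.1] wh [46.5 10.8] ang 6.611978054046631 med z 131.84970353029792
(150, 170) 15 c [ 519.3 -124.5] wh [ 50.4 270.8] ang 4.624050617218018 med z 169.51929688752034
[ 483.6 -257.5] [555.3  12.2]
(168, 182) 357 c [ 526.3 -113.7] wh [ 71.9 291.9] ang 9.727115631103516 med z 176.5700931468034
[ 470.7 -256.9] [555.3  30.4]
(188, 202) 409 c [523.6 -96.6] wh [ 28.3 256.5] ang 11.730582237243652 med z 196.71384777012963
[ 493.2 -221.4] [553.6  30.9]
(225, 250) 132 c [ 530.7 -127.2] wh [29.2 71.4] ang 15.445995330810547 med z 232.9067604758239
[ 508.7 -164. ] [539.  -92.5]
wrist [[ -11.1    3.    88.1   50.5    2.6    1.5    0.9 -749.3]
 [   1.9    3.     1.8    1.5   42.8    2.3    1.  -751.1]
 [   0.6    2.3    3.7    1.     2.5    2.     0.6 -747.6]
 [  13.9    1.9    1.9   19.4  373.7    1.8    0.8 -748.5]
 [  18.6  198.     0.9   21.7    1.8    2.2    0.3 -749.7]
 [   0.8    1.8    1.3    0.4    1.8    3.2    0.5 -753.3]
 [  -0.2    1.2  293.2    3.1    2.3    0.9  288.3 -751.4]
 [   1.4  325.5  190.1  318.6  311.1  319.3  301.4 -749.5]]
```

View pics/wrist0.png

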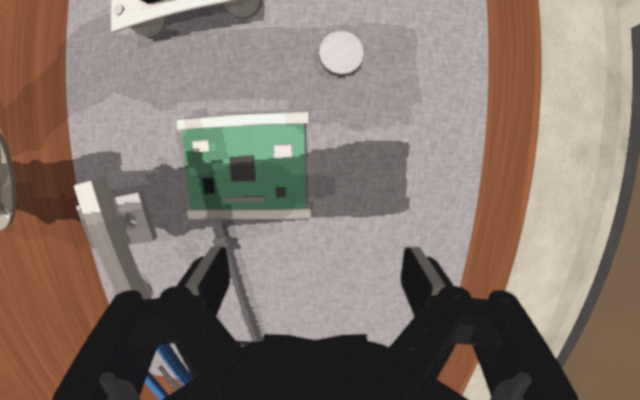

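The wrist view shows the bar end at about (88,185), a bracket hole at (130,220), the board, the nozzle at (341,52) and the lamp plate edge at top left. The lamp measurements agree with the known sizes (plate 150×44, z 83). Next I'll refine the bar fit.

Run:
```python
from h import *
for n,(u0,u1,v0,v1) in dict(side=(310,370,120,190),wrist=(60,170,165,310),scene=(240,320,140,190)).items():
    f=np.load(f"pics/{n}0.npz");W=cloud(n,f["d"])[v0:v1,u0:u1].reshape(-1,3)
    q=W[(W[:,2]>189)&(W[:,2]<201)&(W[:,1]>-88)&(abs(W[:,0]-520)<60)]
    if len(q)<10: print(n,len(q)); continue
    # keep points near fitted line
    for _ in range(3):
        a=np.polyfit(q[:,1],q[:,0],1);q=q[abs(q[:,0]-np.polyval(a,q[:,1]))<14]
    rect(q,n);print(a, q[:,:2].min(0),q[:,:2].max(0))
    for z0,z1 in((172,182),):
        k=W[(W[:,2]>z0)&(W[:,2]<z1)&(W[:,1]>-60)&(W[:,1]<40)&(abs(W[:,0]-511)<60)]
        if len(k)>5: rect(k,"br"); print(k[:,:2].min(0),k[:,:2].max(0))
```

```text
side 316 c [511.5 -28.7] wh [ 20.4 118.4] ang 9.569189071655273 med z 196.72140758190838
[ -0.2 507.4] [493.2 -87.2] [530.7  30.9]
br 297 c [509.   -6.8] wh [71.  78.5] ang 74.81753540039062 med z 176.68658851631255
[470.8 -47.8] [546.   30.4]
wrist 2675 c [510.1 -19.3] wh [22.2 97.1] ang 9.57422924041748 med z 196.61119312114639
[ -0.2 509.5] [492.5 -66.5] [527.7  29.8]
br 1926 c [508.8 -11.2] wh [74.8 80.4] ang 62.26503372192383 med z 176.93019789976125
[469.2 -59.8] [547.1  29.5]
scene 238 c [518.  -53.2] wh [23.1 71.4] ang 9.179337501525879 med z 194.62436860985542
[ -0.2 510.4] [503.7 -87.7] [534.1 -18.3]
br 73 c [511.6 -38.5] wh [38.3 74.2] ang 88.41937255859375 med z 176.1320837132057
[475. -58.] [549.2 -18.4]
```

Request:
jog_arm:
  targets:
    - [[0.03, -0.03, -0.02, 0.15, 1], [0.03, -0.02, -0.02, 0.15, 1], [0.02, -0.03, 0, 0.15, 1], [0.02, -0.03, 0, 0.15, 1], [0.02, -0.03, 0, 0.15, 1], [0.02, -0.03, 0, 0.15, 1], [0.02, -0.03, 0, 0.15, 1], [0.0, -0.03, 0, 0.15, 1]]

```text
time_s: 0.95
position: [544.3, 253.4, 229.8]
tcp_rot: [0.983, 0.182, -0.003, 0.001]
force: [-0.1, -0.7, 0.4]
grip_width: 85.1
```

Request:
jog_arm:
  targets:
    - [[-0.018, 0.024, 0, 0.14, 1], [-0.014, 0.024, 0, 0.14, 1], [0, 0, 0, 0.0, 1], [0, 0, 0, 0, 1]]

```text
time_s: 1.35
position: [523.0, 205.4, 228.5]
tcp_rot: [0.999, 0.043, -0.004, 0.0]
force: [0.3, -0.1, 0.0]
grip_width: 85.2
```

```bash
cat >> h.py <<'E'
def go(x,y,z,ang):
    "tool-frame shift (m) and turn to world TCP target and tool-x heading (deg)"
    s=telemetry.sense();M=R.from_quat(s["tcp_rot"]).as_matrix();d=M.T@(np.array([x,y,z])-s["position"])
    h=np.degrees(np.arctan2(M[1,0],M[0,0]));print("pos",s["position"],"head",h,"tilt",np.degrees(np.arccos(-M[2,2])),"F",s["force"],"g",s["grip_width"],"t",s["time_s"])
    print("shift mm",d,"turn %.3f"%-np.radians(ang-h))
E
python3 - <<'E'
from h import *
p,d=grab_frame("wrist");W=cloud("wrist",d);cv2.imwrite("pics/w1.png",p[:,:,::-1])
w=W.reshape(-1,3);b=p.reshape(-1,3).mean(1)
n=(abs(w[:,0]-528)<95)&(abs(w[:,1]-196)<45);w=w[n];b=b[n]
rect(w[(w[:,2]>76)&(w[:,2]<90)&(b>100)],"plate");rect(w[(w[:,2]>126)&(w[:,2]<140)],"fin")
go(528,195.7,92,4)
E
```

```text
plate 4578 c [526.5 194. ] wh [148.8  44.4] ang 4.470458984375 med z 83.66251587701916
fin 702 c [526.8 194.3] wh [50.  12.6] ang 4.398966312408447 med z 133.41331088044637
pos [523.1 205.1 228.4] head 4.929533742359536 tilt 0.5230020824713645 F [-0.7 -0.2 -0.1] g 85.60267096807358 t 1.4
shift mm [  5.3   9.7 136.4] turn 0.016
```

Request:
jog_arm:
  targets:
    - [[0.004, 0.011, 0.04, 0.01, 1], [0, 0, 0.04, 0, 1], [0, 0, 0.025, 0, 1], [0, 0, 0.0, 0, 1], [0, 0, 0.0, 0, 1]]

```text
time_s: 1.9
position: [530.8, 198.7, 122.0]
tcp_rot: [0.999, 0.043, -0.002, -0.001]
force: [1.2, 0.5, 0.0]
grip_width: 85.3
```

Run:
```python
from h import *
go(527,194.6,92,4.4)
```

```text
pos [530.8 198.7 122. ] head 4.885710062799838 tilt 0.278163103414412 F [1.2 0.5 0. ] g 85.30312172288453 t 1.9
shift mm [-4.   3.8 30. ] turn 0.008
```

Request:
jog_arm:
  targets:
    - [[-0.002, 0.002, 0.015, 0.008, 1], [-0.002, 0.002, 0.01, 0, 1], [0, 0, 0.003, 0, 1], [0, 0, 0.0, 0, 1], [0, 0, 0.0, 0, 1]]

```text
time_s: 2.4
position: [531.3, 197.6, 99.0]
tcp_rot: [0.999, 0.04, 0.002, -0.004]
force: [0.1, -0.9, 0.2]
grip_width: 85.4
```

Run:
```python
from h import *
go(527,194.6,92,4.4)
```

```text
pos [531.3 197.6  99. ] head 4.611258992555551 tilt 0.48629664029601677 F [ 0.1 -0.9  0.2] g 85.41740299837059 t 2.4
shift mm [-4.6  2.7  7. ] turn 0.004
```

Request:
jog_arm:
  targets:
    - [[-0.005, 0.003, 0.004, 0, 1], [-0.004, 0.002, 0.004, 0, 1], [-0.002, 0.001, 0.003, 0, 1], [0, 0, 0, 0, 1]]

```text
time_s: 2.8
position: [520.7, 190.6, 88.5]
tcp_rot: [0.999, 0.04, 0.003, -0.004]
force: [-0.1, 0.3, -0.6]
grip_width: 85.4
```

Run:
```python
from h import *
go(527,194.6,92,4.4)
```

```text
pos [520.7 190.6  88.5] head 4.621170632970156 tilt 0.5975927574456887 F [-0.1  0.3 -0.6] g 85.3857553302397 t 2.8
shift mm [ 6.6 -3.5 -3.5] turn 0.004
```

Request:
jog_arm:
  targets:
    - [[0.006, -0.003, -0.003, 0, 1], [0, 0, 0, 0, 1], [0, 0, 0, 0, 1]]

```text
time_s: 3.1
position: [527.2, 194.5, 91.9]
tcp_rot: [0.999, 0.04, 0.003, -0.004]
force: [0.3, -0.4, -0.2]
grip_width: 85.2
```

Run:
```python
from h import *
go(527,194.6,92,4.4)
go(527,194.6,92,4.4)
grab_frame("side")
go(527,194.6,92,4.4)
```

```text
pos [527.2 194.5  91.9] head 4.624267126268836 tilt 0.619331604220283 F [ 0.3 -0.4 -0.2] g 85.24225878933794 t 3.1
shift mm [-0.2 -0.1 -0.1] turn 0.004
pos [527.2 194.5  91.9] head 4.624267126268836 tilt 0.619331604220283 F [ 0.3 -0.4 -0.2] g 85.24225878933794 t 3.1
shift mm [-0.2 -0.1 -0.1] turn 0.004
pos [527.4 194.7  92. ] head 4.628080223633189 tilt 0.6411089694347736 F [-0.8  0.4 -0.1] g 85.33814622063345 t 3.15
shift mm [-0.4  0.  -0. ] turn 0.004
```

Request:
jog_arm:
  targets:
    - [[0, 0, 0, 0, 0.3], [0, 0, 0, 0, 0.1], [0, 0, 0, 0, 0], [0, 0, 0, 0, 0], [0, 0, 0, 0, 0], [0, 0, 0, 0, 0], [0, 0, 0, 0, 0], [0, 0, 0, 0, 0]]
  grip_force: 70

```text
time_s: 3.95
position: [527.4, 195.3, 92.3]
tcp_rot: [0.999, 0.041, 0.004, -0.005]
force: [-0.2, 0.8, -1.2]
grip_width: 7.8
```

Run:
```python
from h import *
go(527,194.6,190,4.4)
```

```text
pos [527.4 195.3  92.3] head 4.645307049664966 tilt 0.688963242693689 F [-0.2  0.8 -1.2] g 7.809324278331909 t 3.95
shift mm [  0.3  -0.2 -97.7] turn 0.004
```

Request:
jog_arm:
  targets:
    - [[0, 0, 0, 0, 0], [0, 0, 0, 0, 0], [0, 0, -0.01, 0, 0], [0, 0, -0.015, 0, 0], [0, 0, -0.015, 0, 0], [0, 0, 0, 0, 0], [0, 0, 0, 0, 0]]

```text
time_s: 4.65
position: [523.5, 192.3, 131.3]
tcp_rot: [0.999, 0.04, -0.0, -0.002]
force: [-0.6, 0.1, -5.3]
grip_width: 8.1
```

Run:
```python
from h import *
go(527,194.6,190,4.4)
for n in("side","wrist"):
    p,d=grab_frame(n);cv2.imwrite(f"pics/{n}2.png",p[:,:,::-1])
    w=cloud(n,d).reshape(-1,3);b=p.reshape(-1,3).mean(1)
    k=(abs(w[:,0]-528)<95)&(abs(w[:,1]-196)<45)&(w[:,2]>70)&(b>100);print(n,np.histogram(w[k,2],bins=range(70,140,5)))
```

```text
pos [523.5 192.3 131.3] head 4.624095740064213 tilt 0.279858056081513 F [-0.6  0.1 -5.3] g 8.071494269568115 t 4.65
shift mm [  3.7  -2.3 -58.7] turn 0.004
side (array([ 12,   9,   7,   6,   6,   0,   0,   0,   0,  43, 967,  99,   0]), array([ 70,  75,  80,  85,  90,  95, 100, 105, 110, 115, 120, 125, 130,
       135]))
wrist (array([  43,   39,   32,   16,    0,    0,    0,    0,    0,  114, 7498,
        701,    2]), array([ 70,  75,  80,  85,  90,  95, 100, 105, 110, 115, 120, 125, 130,
       135]))
```

View pics/side2.png

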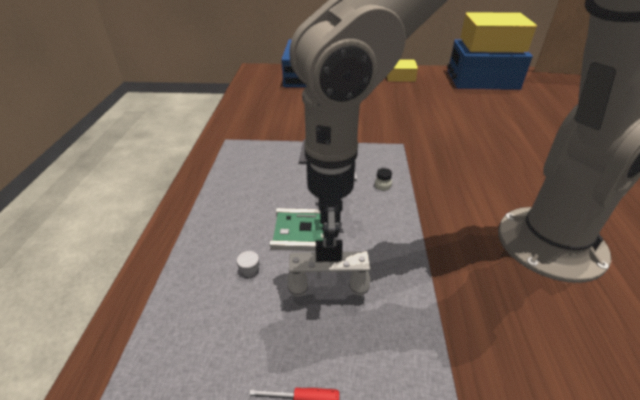

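The lamp head is held level and rose the full 40 mm (plate top now at z≈122). The wrist force suggests about 0.5 kg. I'll lift it higher and move towards the bar.

Request:
jog_arm:
  targets:
    - [[0, 0, -0.025, -0.02, 0], [0, 0, -0.03, -0.02, 0], [0, 0, -0.035, -0.02, 0], [0, 0.01, -0.035, -0.02, 0], [0, 0.015, -0.03, -0.01, 0], [0, 0.015, -0.02, 0, 0], [0, 0, 0, 0, 0], [0, 0, 0, 0, 0]]

```text
time_s: 5.55
position: [525.8, 150.2, 303.3]
tcp_rot: [0.996, 0.088, -0.008, 0.001]
force: [0.6, 1.2, -6.3]
grip_width: 7.8
```

```bash
cat >> h.py <<'E'
def held(n="wrist"):
    s=telemetry.sense();p,d=grab_frame(n);w=cloud(n,d);M=R.from_quat(s["tcp_rot"]).as_matrix()
    b=p.mean(2);t=(w-s["position"])@M   # tool frame
    k=(abs(t[...,2]-10)<8)&(abs(t[...,0])<95)&(abs(t[...,1])<45)&(b>80)
    rect(t[k],n+" plate in tool");rect(w[k],n+" plate in world")
    return p,d,w
def bar(n,w):
    q=w.reshape(-1,3);q=q[(q[:,2]>189)&(q[:,2]<203)&(q[:,1]>-88)&(q[:,1]<45)&(abs(q[:,0]-515)<50)]
    for _ in range(3):
        if len(q)<30: return print(n,"bar",len(q))
        a=np.polyfit(q[:,1],q[:,0],1);q=q[abs(q[:,0]-np.polyval(a,q[:,1]))<13]
    rect(q,n+" bar");print(a,q[:,:2].min(0),q[:,:2].max(0))
E
python3 - <<'E'
from h import *
go(508.4,-10.3,300,9.57)
p,d,w=held("wrist");bar("wrist",w);cv2.imwrite("pics/w3.png",p[:,:,::-1])
p,d,w=held("side");bar("side",w)
np.savez("pics/s3.npz",p=p,d=d)
p,d,w=held("scene");bar("scene",w)
E
```

```text
pos [525.8 150.2 303.3] head 10.087277915190867 tilt 0.9200996518847092 F [ 0.6  1.2 -6.3] g 7.817636186430674 t 5.55
shift mm [-45.2 154.9   4. ] turn 0.009
wrist plate in tool 8332 c [-1.1 -0.2] wh [150.1  44.4] ang 0.03707584738731384 med z 8.917600321497876
wrist plate in world 8332 c [524.5 150.1] wh [150.   44.4] ang 10.050058364868164 med z 293.8231057116176
wrist bar 1710 c [511.4 -30.6] wh [ 21.5 119.8] ang 9.85750961303711 med z 196.51949090392066
[ -0.2 507.7] [491.5 -88. ] [530.9  29.8]
side plate in tool 1310 c [-0.4 -0.6] wh [ 46.4 149.5] ang 89.85089874267578 med z 8.619432478860148
side plate in world 1310 c [525.1 150.5] wh [149.4  46.4] ang 10.240955352783203 med z 294.37247023502675
side bar 0
scene plate in tool 657 c [2.1 1.1] wh [ 44.2 150.1] ang 89.9378433227539 med z 10.261272711124823
scene plate in world 657 c [527.5 149.3] wh [150.   44.2] ang 10.181388854980469 med z 292.25154807274475
scene bar 392 c [514.2 -29.4] wh [ 22.9 118.9] ang 9.36587905883789 med z 194.5797808957061
[ -0.2 510.7] [494.4 -87.7] [533.2  30.4]
```

View pics/w3.png

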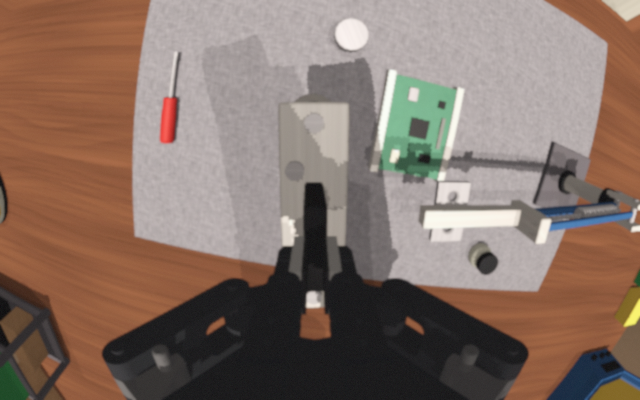

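The wrist view shows the lamp plate in the fingers (centre about (315,170)), the bar from (425,218) to (540,222), and the bracket with holes at about (452,196) and (447,232). The cameras agree on the plate-to-seat offset to within about 1.5 mm. I'll check the holes and then move across.

Run:
```python
from h import *
p=cv2.imread("pics/w3.png");m=camera_model("wrist");K=m["camera_matrix"];H=m["hand_eye"]
s=telemetry.sense();M=R.from_quat(s["tcp_rot"]).as_matrix()
def ray(u,v,z):
    x,y=u-K[0,2],v-K[1,2];r=np.hypot(x,y);t=r/K[0,0];c=np.array([np.sin(t)*x/r,np.sin(t)*y/r,np.cos(t)])
    d=M@(H[:3,:3]@c);o=M@H[:3,3]+s["position"];return o+d*(z-o[2])/d[2]
g=cv2.cvtColor(p,cv2.COLOR_BGR2GRAY)
c=cv2.resize(g[170:250,410:490],None,fx=6,fy=6,interpolation=cv2.INTER_CUBIC)
cv2.imwrite("pics/c3.png",c)
for (u0,u1,v0,v1) in((442,462,187,206),(437,458,224,241)):
    q=g[v0:v1,u0:u1].astype(float);t=np.percentile(q,50)-25;mk=(q<t).astype(np.uint8)
    n,l,st,ce=cv2.connectedComponentsWithStats(mk)
    for i in range(1,n):
        if st[i,4]>5:print((u0,v0)+ce[i],st[i],ray(*((u0,v0)+ce[i]),176))
```

```text
[452.3 200. ] [  0   5  20  14 148] [522.2  -9.1 176. ]
[447.3 230.3] [ 6  4 10  6 45] [485.2 -15.4 176. ]
```

View pics/c3.png

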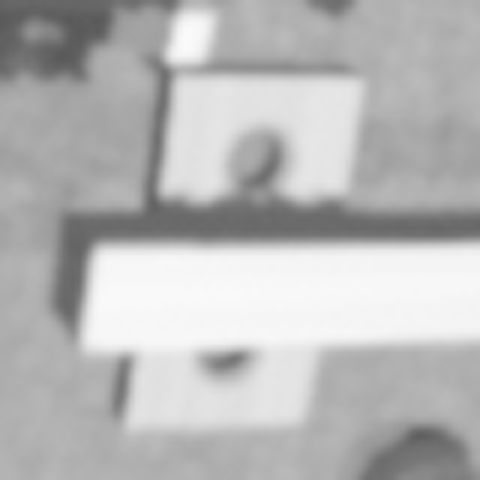

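Request:
jog_arm:
  targets:
    - [[-0.005, 0.015, 0, 0, 0], [-0.007, 0.022, 0.0, 0, 0], [-0.007, 0.025, 0, 0, 0], [-0.007, 0.025, 0, 0, 0], [-0.007, 0.02, 0, 0, 0], [-0.003, 0.012, 0, 0, 0], [0, 0, 0, 0, 0], [0, 0, 0, 0, 0]]

```text
time_s: 6.5
position: [505.0, 20.2, 295.9]
tcp_rot: [0.996, 0.091, -0.015, 0.003]
force: [0.1, 1.3, -5.1]
grip_width: 7.9
```

The hole centre sits at crop (259,157), which is pixel (453.2,196.2). The bracket outline is clear too.

Run:
```python
from h import *
m=camera_model("wrist");K=m["camera_matrix"];H=m["hand_eye"]
q=np.array([0.996,0.088,-0.008,0.001]);M=R.from_quat(q/np.linalg.norm(q)).as_matrix();P=np.array([525.8,150.2,303.3])
def ray(u,v,z):
    x,y=u-K[0,2],v-K[1,2];r=np.hypot(x,y);t=r/K[0,0];c=np.array([np.sin(t)*x/r,np.sin(t)*y/r,np.cos(t)])
    d=M@(H[:3,:3]@c);o=M@H[:3,3]+P;return o+d*(z-o[2])/d[2]
f=lambda a,b,z:ray(409.9+a/6-.4+.4,170+b/6,z)
print("hole",f(259,157,176.5));print("br corners",f(168,70,176.5),f(362,75,176.5),f(158,205,176.5),f(352,208,176.5),f(127,430,176.5),f(305,424,176.5))
print("bar end",f(93,242,196.5),f(80,354,196.5))
go(509.2,-10.5,296,9.57)
p,d,w=held("wrist");bar("wrist",w);cv2.imwrite("pics/w4.png",p[:,:,::-1])
p,d,w=held("side");bar("side",w)
p,d,w=held("scene");bar("scene",w);cv2.imwrite("pics/sc4.png",p[:,:,::-1])
```

```text
hole [527.1  -8.3 176.5]
br corners [539.8  15.6 176.5] [546.6 -25.1 176.5] [514.4   9.7 176.5] [520.8 -32.1 176.5] [468.4   0.9 176.5] [474.9 -38.5 176.5]
bar end [511.4  29.8 196.5] [490.4  25.6 196.5]
pos [505.   20.2 295.9] head 10.395336754660992 tilt 1.8011682962806603 F [ 0.1  1.3 -5.1] g 7.883331540408912 t 6.5
shift mm [-1.4 31.   0.1] turn 0.014
wrist plate in tool 8380 c [-0.   0.2] wh [148.6  44.6] ang 0.009087001904845238 med z 8.614836881236862
wrist plate in world 8380 c [504.8  19.9] wh [148.6  44.6] ang 10.387483596801758 med z 286.25914980179493
wrist bar 1667 c [514.6 -50.6] wh [21.  78.8] ang 9.993022918701172 med z 196.65619210501586
[ -0.2 507.8] [498.8 -87.8] [531.1 -10.2]
side plate in tool 860 c [-0.3 -0.3] wh [149.8  47.9] ang 0.17585909366607666 med z 8.700492980887745
side plate in world 860 c [504.5  20.5] wh [149.7  47.9] ang 10.241726875305176 med z 286.82730945835294
side bar 272 c [511.6 -27.8] wh [ 20.1 118.2] ang 9.371015548706055 med z 196.5956897956415
[ -0.1 507.1] [493.2 -85.8] [530.7  30.3]
scene plate in tool 619 c [2.1 1. ] wh [ 44.2 151.8] ang 89.29124450683594 med z 10.474489100169144
scene plate in world 619 c [507.  20.] wh [151.6  44.2] ang 11.164640426635742 med z 284.9462269707784
scene bar 363 c [515.1 -32.9] wh [ 23.1 112.1] ang 9.827637672424316 med z 194.5115516403506
[ -0.2 510.8] [495.4 -87.8] [534.9  23.3]
```

Request:
jog_arm:
  targets:
    - [[0.0, 0.008, 0, 0.007, 0], [0, 0.01, 0.0, 0.007, 0], [0, 0.008, 0, 0, 0], [0, 0.003, 0, 0, 0], [0, 0, 0, 0, 0], [0, 0, 0, 0, 0], [0, 0, 0, 0, 0]]

```text
time_s: 7.35
position: [511.5, -8.4, 296.1]
tcp_rot: [0.996, 0.085, -0.015, 0.003]
force: [-0.6, -1.0, -4.5]
grip_width: 8.0
```

```bash
cat >> h.py <<'E'
def tips(x=508.7,y=-10.5,z=250,ang=9.6,L=62):
    "shift that brings the point L beyond the TCP (leg tips) over the target"
    s=telemetry.sense();M=R.from_quat(s["tcp_rot"]).as_matrix();P=s["position"]+M@[-.3,0,L]
    h=np.degrees(np.arctan2(M[1,0],M[0,0]));print("t",s["time_s"],"tcp",s["position"],"tip",P,"head %.1f"%h,"toolz",(M[:,2]*1000).round(),"F",s["force"],"T",s["torque"])
    print("shift mm",M.T@(np.array([x,y,z])-P),"turn %.3f"%-np.radians(ang-h))
E
python3 - <<'E'
from h import *
tips()
p,d,w=held("side");bar("side",w)
p,d,w=held("scene");bar("scene",w)
E
```

```text
t 7.35 tcp [511.5  -8.4 296.1] tip [509.3  -9.  234.1] head 9.8 toolz [  -30.    -9. -1000.] F [-0.6 -1.  -4.5] T [ 0.1 -0.1  0. ]
shift mm [ -1.4   1.4 -15.8] turn 0.003
side plate in tool 790 c [-0.3 -0.2] wh [149.7  47.6] ang 0.9149584174156189 med z 8.647037469517834
side plate in world 790 c [510.7  -8.3] wh [149.7  47.6] ang 8.864547729492188 med z 287.08369955279306
side bar 308 c [511.6 -28.4] wh [ 20.3 118.3] ang 9.64045238494873 med z 196.70300505304797
[ -0.2 507.6] [493.2 -87.2] [527.8  30. ]
scene plate in tool 614 c [2.3 0.2] wh [ 44.4 150.1] ang 89.3246841430664 med z 10.251669148939708
scene plate in world 614 c [513.3  -8.3] wh [149.9  44.4] ang 10.488473892211914 med z 285.0574852683768
scene bar 264 c [517.6 -48.9] wh [22.8 79.5] ang 9.224817276000977 med z 194.65492379913394
[ -0.2 511.1] [501.2 -87.7] [534.9  -8. ]
```

Request:
jog_arm:
  targets:
    - [[-0.001, 0.001, 0.01, 0, 0], [0, 0, 0.01, 0.0, 0], [0, 0, 0.005, 0, 0], [0, 0, 0.0, 0, 0], [0, 0, 0, 0, 0], [0, 0, 0, 0, 0]]

```text
time_s: 8.05
position: [509.0, -9.1, 268.0]
tcp_rot: [0.996, 0.086, -0.016, 0.003]
force: [-0.8, 0.1, -5.8]
grip_width: 8.4
```

Run:
```python
from h import *
tips(z=185)
```

```text
t 8.05 tcp [509.   -9.1 268. ] tip [506.7  -9.7 206. ] head 9.9 toolz [ -32.   -9. -999.] F [-0.8  0.1 -5.8] T [ 0.  -0.1  0. ]
shift mm [ 2.5  1.1 20.9] turn 0.005
```

Request:
jog_arm:
  targets:
    - [[0.0025, 0.001, 0.006, 0.005, 0], [0, 0, 0.006, 0.0, 0], [0, 0, 0.005, 0, 0], [0, 0, 0.0, 0, 0], [0, 0, 0, 0, 0], [0, 0, 0, 0, 0]]

```text
time_s: 8.65
position: [511.7, -9.8, 249.7]
tcp_rot: [0.996, 0.083, -0.016, 0.003]
force: [0.7, -0.5, -5.1]
grip_width: 7.8
```

Run:
```python
from h import *
tips(z=179)
p,d,w=held("side");bar("side",w);cv2.imwrite("pics/c5.png",cv2.resize(p[100:240,260:420,::-1],None,fx=4,fy=4,interpolation=cv2.INTER_CUBIC))
p,d,w=held("scene");bar("scene",w)
```

```text
t 8.65 tcp [511.7  -9.8 249.7] tip [509.5 -10.4 187.7] head 9.6 toolz [ -31.   -9. -999.] F [ 0.7 -0.5 -5.1] T [ 0. -0. -0.]
shift mm [-0.5 -0.1  8.7] turn -0.001
side plate in tool 779 c [-0.1 -0.5] wh [ 45.8 150. ] ang 89.12425231933594 med z 8.644396086052428
side plate in world 779 c [511.1  -9.4] wh [149.6  45.8] ang 10.43940544128418 med z 240.68769666543716
side bar 176 c [508.5  -7.6] wh [19.8 75.1] ang 9.09324836730957 med z 196.60623097792563
[ -0.1 509.8] [500.1 -46.3] [522.5  30. ]
scene plate in tool 567 c [ 4.4 -0.5] wh [148.5  44.1] ang 0.6087920665740967 med z 10.354165667785379
scene plate in world 567 c [515.7  -8.6] wh [148.4  44.1] ang 8.955840110778809 med z 238.73452748163515
scene bar 233 c [514.  -29.4] wh [ 21.9 118.5] ang 10.278593063354492 med z 194.51279376688478
[ -0.2 511.1] [496.3 -87.7] [534.5  30.2]
```

View pics/c5.png

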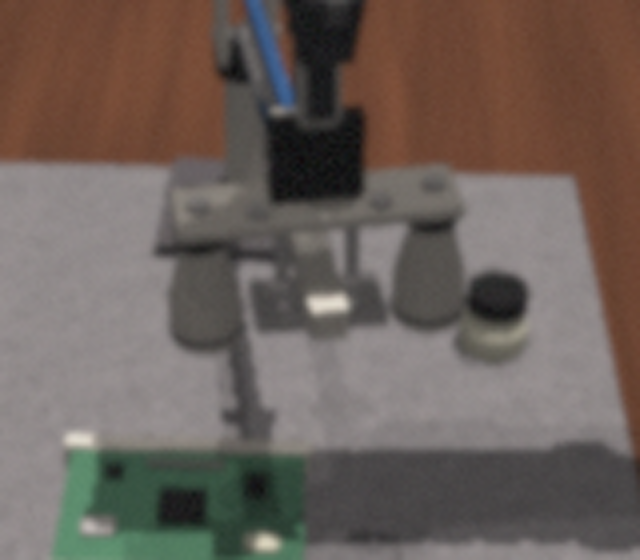

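The crop shows the legs straddling the bar (tip about (328,303)) above the bracket holes at about (280,290) and (352,285). The barrels hang outside the bracket. I'll lower it gently.

Request:
jog_arm:
  targets:
    - [[-0.0005, 0.0, 0.004, 0, 0], [0, 0, 0.004, 0.0, 0], [0, 0, 0.004, 0, 0], [0, 0, 0.0, 0, 0], [0, 0, 0, 0, 0], [0, 0, 0, 0, 0]]

```text
time_s: 9.35
position: [510.9, -9.9, 236.9]
tcp_rot: [0.996, 0.083, -0.015, 0.003]
force: [-0.2, -0.8, -5.4]
grip_width: 7.8
```

Run:
```python
from h import *
tips(z=165)
p,d,w=held("side");bar("side",w)
```

```text
t 9.35 tcp [510.9  -9.9 236.9] tip [508.8 -10.5 174.9] head 9.6 toolz [  -30.    -9. -1000.] F [-0.2 -0.8 -5.4] T [ 0. -0. -0.]
shift mm [ 0.3 -0.1  9.9] turn -0.001
side plate in tool 776 c [-0.3 -0.6] wh [149.4  46.9] ang 0.07543834298849106 med z 8.526987315270521
side plate in world 776 c [510.3  -9.4] wh [149.3  46.9] ang 9.496804237365723 med z 228.1002578106239
side bar 138 c [508.   -1.1] wh [18.1 66.4] ang 8.949798583984375 med z 196.5563159784708
[ -0.1 509.4] [499.5 -32.5] [522.1  32.8]
```

Request:
jog_arm:
  targets:
    - [[0, 0.0, 0.004, 0, 0], [0, 0, 0.004, 0.0, 0], [0, 0, 0.003, 0, 0], [0, 0, 0.0, 0, 0], [0, 0, 0, 0, 0]]

```text
time_s: 9.9
position: [510.7, -10.0, 225.0]
tcp_rot: [0.996, 0.083, -0.015, 0.003]
force: [0.4, -0.1, -4.6]
grip_width: 7.8
```

Run:
```python
from h import *
tips(z=160)
p,d,w=held("side");bar("side",w)
```

```text
t 9.9 tcp [510.7 -10.  225. ] tip [508.5 -10.6 163. ] head 9.6 toolz [  -30.    -9. -1000.] F [ 0.4 -0.1 -4.6] T [ 0.  -0.1  0. ]
shift mm [ 0.3 -0.1  3. ] turn -0.000
side plate in tool 775 c [-0.3 -0.4] wh [149.7  45.9] ang 0.7393664717674255 med z 8.592172173484462
side plate in world 775 c [509.9  -9.7] wh [149.5  45.9] ang 8.826274871826172 med z 216.11265646958458
side bar 119 c [505.8  11.6] wh [18.1 38.3] ang 9.348429679870605 med z 196.5803888661498
[ -0.1 507.7] [495.3  -8.8] [517.2  30.7]
```

Request:
jog_arm:
  targets:
    - [[0, 0.0, 0.004, 0, 0], [0, 0, 0.004, 0.0, 0], [0, 0, 0.003, 0, 0], [0, 0, 0.003, 0, 0], [0, 0, 0.003, 0, 0], [0, 0, 0.0, 0, 0], [0, 0, 0.0, 0, 0], [0, 0, 0, 0, 0]]

```text
time_s: 10.75
position: [510.9, -9.6, 207.4]
tcp_rot: [0.996, 0.084, -0.014, 0.003]
force: [-0.1, 0.4, -3.6]
grip_width: 7.7
```

Run:
```python
from h import *
tips(z=150)
p,d,w=held("side")
q=w[100:240,260:420].reshape(-1,3);q=q[(q[:,2]>165)&(q[:,2]<202)&(q[:,1]>15)&(q[:,1]<45)&(abs(q[:,0]-503)<25)]
print("bar tip pts",len(q),np.histogram(q[:,2],bins=range(165,203,4)),q[:,1].max())
```

```text
t 10.75 tcp [510.9  -9.6 207.4] tip [508.8 -10.1 145.5] head 9.6 toolz [  -28.    -8. -1000.] F [-0.1  0.4 -3.6] T [ 0.1  0.1 -0. ]
shift mm [-0.3  0.4 -4.5] turn -0.000
side plate in tool 825 c [-0.2 -9.2] wh [ 64.6 149.5] ang 89.89653778076172 med z 8.723346672355545
side plate in world 825 c [508.8  -0.6] wh [149.2  64.6] ang 9.696748733520508 med z 198.48866502681426
bar tip pts 115 (array([ 0,  6, 14, 19, 18, 12, 44,  1,  1]), array([165, 169, 173, 177, 181, 185, 189, 193, 197, 201])) 32.65707077919319
```

The plate is seated and the arm has begun to sink: bar top is at about 190.5 and the wrist load is down to 3.6 N. I'll keep going.

Request:
jog_arm:
  targets:
    - [[0, 0.0, 0.003, 0, 0], [0, 0, 0.003, 0.0, 0], [0, 0, 0.003, 0, 0], [0, 0, 0.003, 0, 0], [0, 0, 0.0, 0, 0], [0, 0, 0.0, 0, 0], [0, 0, 0, 0, 0]]

```text
time_s: 11.5
position: [510.8, -9.0, 194.9]
tcp_rot: [0.996, 0.084, -0.014, 0.002]
force: [-0.8, 1.1, -3.0]
grip_width: 7.6
```

```bash
cat >> h.py <<'E'
def sunk():
    tips(z=150)
    p,d=grab_frame("side");w=cloud("side",d)
    q=w[100:240,260:420].reshape(-1,3);q=q[(q[:,2]>135)&(q[:,2]<202)&(q[:,1]>15)&(q[:,1]<45)&(abs(q[:,0]-503)<25)]
    h,e=np.histogram(q[:,2],bins=range(135,203,2));i=h.argmax();t=q[abs(q[:,2]-e[i]-1)<3];print("bar top z",np.median(t[:,2]),h);rect(t,"tip");print(t[:,:2].min(0),t[:,:2].max(0))
E
python3 -c "
from h import *
sunk()"
```

```text
t 11.5 tcp [510.8  -9.  194.9] tip [508.8  -9.5 133. ] head 9.6 toolz [  -28.    -7. -1000.] F [-0.8  1.1 -3. ] T [0.3 0.2 0. ]
shift mm [ -0.8   1.  -17. ] turn 0.000
bar top z 178.65184592889574 [ 0  0  0  0  0  0  0  0  0  0  0  1  6  6  9  5 12  6  7 10  6 28 19  0
  2  0  0  0  0  0  0  0  0]
tip 53 c [503.2  23. ] wh [19.6 17.2] ang 11.625168800354004 med z 178.65184592889574
[492.6  15.1] [514.   32.4]
```

Request:
jog_arm:
  targets:
    - [[0, 0.0, 0.003, 0, 0], [0, 0, 0.003, 0.0, 0], [0, 0, 0.003, 0, 0], [0, 0, 0.003, 0, 0], [0, 0, 0.0, 0, 0], [0, 0, 0.0, 0, 0], [0, 0, 0, 0, 0]]

```text
time_s: 12.25
position: [510.9, -8.9, 182.4]
tcp_rot: [0.996, 0.084, -0.014, 0.002]
force: [-0.6, 0.9, 0.6]
grip_width: 7.9
```

```bash
python3 -c "
from h import *
sunk()"
```

```text
t 12.25 tcp [510.9  -8.9 182.4] tip [508.9  -9.3 120.5] head 9.6 toolz [  -27.    -6. -1000.] F [-0.6  0.9  0.6] T [ 0.3  0.2 -0. ]
shift mm [ -1.3   1.2 -29.5] turn 0.001
bar top z 166.3644226305796 [ 0  0  0  0  0  0  5  5  9 10  4  8  8  8  9 30 13  1  0  1  1  0  0  0
  0  0  0  0  0  0  0  0  0]
tip 52 c [507.3  23.8] wh [30.3 15.8] ang 0.26714256405830383 med z 166.3644226305796
[492.1  15.9] [522.5  31.7]
```

```bash
python3 -c "
from h import *
F=[]
for i in range(16): grab_frame('side');F.append(telemetry.sense()['force'])
print(np.mean(F,0),np.std(F,0)/4)
sunk()"
```

```text
[-1.   1.1 -0.2] [0.1 0.1 0.1]
t 13.1 tcp [510.8  -8.9 182.4] tip [508.9  -9.4 120.4] head 9.6 toolz [  -27.    -6. -1000.] F [-0.8  1.9  0.3] T [ 0.3  0.2 -0. ]
shift mm [ -1.2   1.2 -29.6] turn 0.000
bar top z 166.31400056512908 [ 0  0  0  0  0  0  7  3  9  9  5  7 11  5 10 30 14  0  1  0  0  0  0  0
  0  0  0  0  0  0  0  0  0]
tip 54 c [509.5  23.6] wh [34.7 17.1] ang 0.09678894281387329 med z 166.31400056512908
[492.1  15. ] [526.8  32.1]
```

The arm is balanced: mean Fz is −0.2 N, with the arm sunk about 30 mm (≈0.117 rad) and at rest. I'll release slowly.

Request:
jog_arm:
  targets:
    - [[0, 0, 0, 0, 0], [0, 0, 0, 0.0, 0], [0, 0, 0, 0, 0], [0, 0, 0.0, 0, 0.1], [0, 0, 0.0, 0, 0.14], [0, 0, 0.0, 0, 0.18], [0, 0, 0, 0, 0.22], [0, 0, 0, 0, 0.3]]
  grip_force: 20

```text
time_s: 13.95
position: [511.8, -9.8, 182.7]
tcp_rot: [0.996, 0.084, -0.013, 0.003]
force: [-0.5, -0.5, 0.1]
grip_width: 25.5
```

Run:
```python
from h import *
sunk()
p,d,w=held("wrist");cv2.imwrite("pics/w6.png",p[:,:,::-1])
p,d,w=held("side");cv2.imwrite("pics/s6.png",cv2.resize(p[100:240,260:420,::-1],None,fx=4,fy=4,interpolation=cv2.INTER_CUBIC))
```

```text
t 13.95 tcp [511.8  -9.8 182.7] tip [510.  -10.3 120.8] head 9.6 toolz [  -25.    -7. -1000.] F [-0.5 -0.5  0.1] T [-0.  0. -0.]
shift mm [ -2.    0.1 -29.2] turn -0.000
bar top z 164.29938233479618 [ 0  0  0  0  2  7  5  8  9  9  6  6  8  8 31 12  2  1  0  2  0  0  0  0
  0  0  0  0  0  0  0  0  0]
tip 51 c [503.   22.7] wh [19.8 16.1] ang 15.026740074157715 med z 164.29938233479618
[492.   15.2] [513.7  32.7]
wrist plate in tool 10618 c [-1.9  2.4] wh [150.6  85. ] ang 0.25070834159851074 med z 10.618830790010872
wrist plate in world 10618 c [509.9 -12.6] wh [150.5  85. ] ang 9.333910942077637 med z 171.6564619943466
side plate in tool 791 c [-1.2 -9.5] wh [149.8  63.7] ang 0.715092122554779 med z 10.94599099500706
side plate in world 791 c [508.6  -0.7] wh [149.7  63.6] ang 8.877184867858887 med z 171.6928490348767
```

View pics/s6.png

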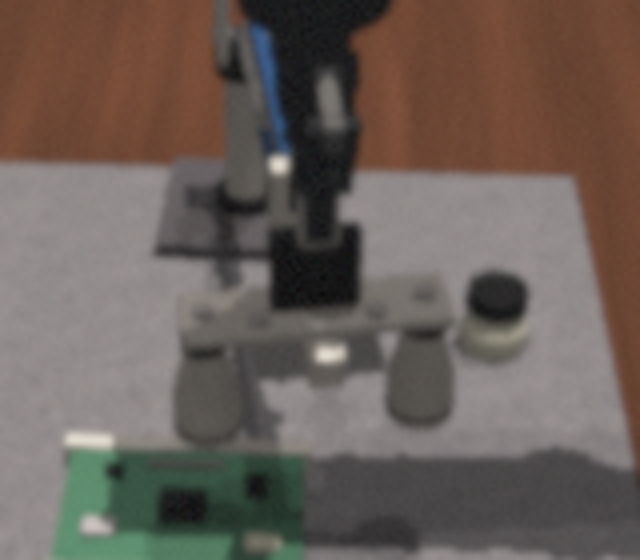

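The lamp head hangs level on the bar, its plate (180–455, row ~310) over the bar tip at (328,355). The arm sank a further 2 mm and is at rest. I'll back off upwards.

Request:
jog_arm:
  targets:
    - [[0, 0, 0, 0, 0.55], [0, 0, 0, 0.0, 0.55], [0, 0, -0.015, 0, 0.55], [0, 0, -0.015, 0, 0.55], [0, 0, -0.025, 0, 0.55], [0, 0, -0.035, 0, 0.55], [0, 0, -0.035, 0, 0.55], [0, 0, 0, 0, 0.55]]

```text
time_s: 14.9
position: [513.8, -9.0, 311.1]
tcp_rot: [0.996, 0.084, -0.015, 0.003]
force: [0.2, 0.5, -0.3]
grip_width: 47.0
```

Request:
jog_arm:
  targets:
    - [[0, -0.02, -0.02, 0, 0.55], [0.02, -0.03, -0.02, 0, 0.55], [0.02, -0.03, 0, 0, 0.55], [0.02, -0.03, 0, 0, 0.55], [0, -0.02, 0, 0, 0.55], [0, 0, 0, 0, 0.55], [0, 0, 0, 0, 0.55], [0, 0, 0, 0, 0.55]]

```text
time_s: 15.7
position: [553.1, 131.3, 347.2]
tcp_rot: [0.997, 0.081, -0.016, 0.003]
force: [0.2, -0.4, -0.1]
grip_width: 46.9
```

Run:
```python
from h import *
sunk()
for n in("scene","side","wrist"):
    p,d=grab_frame(n);w=cloud(n,d);cv2.imwrite(f"pics/{n}7.png",p[:,:,::-1])
    q=w[(abs(w[...,0]-509)<90)&(abs(w[...,1]+10)<45)&(p.mean(2)>70)]
    pl=q[(q[:,2]>168)&(q[:,2]<177)];rect(pl,n+" plate")
    # plane tilt
    A=np.c_[pl[:,:2]-pl[:,:2].mean(0),np.ones(len(pl))];print("slope",(np.linalg.lstsq(A,pl[:,2],rcond=None)[0][:2]*1000).round())
    b=q[(q[:,2]>160)&(q[:,2]<167)&(q[:,1]>15)&(abs(q[:,0]-503)<20)]
    if len(b)>5: rect(b,n+" bartip")
```

```text
t 15.7 tcp [553.1 131.3 347.2] tip [550.9 130.7 285.3] head 9.3 toolz [ -31.   -9. -999.] F [ 0.2 -0.4 -0.1] T [-0. -0.  0.]
shift mm [-60.2 132.  137.8] turn -0.005
bar top z 165.62279846201727 [ 0  0  0  0  1  4  6  9  6  9  4  9  7 10 18 24  3  3  0  1  0  0  0  0
  0  0  0  0  0  0  0  0  0]
tip 45 c [508.7  24.7] wh [16.2 33.6] ang 83.87967681884766 med z 165.62279846201727
[492.1  15.3] [524.6  32.6]
scene plate 617 c [514.9 -20.1] wh [149.4  67.8] ang 9.452543258666992 med z 170.54616246638966
slope [-5.  7.]
scene bartip 42 c [505.5  23.1] wh [22.6 15.7] ang 1.1144212484359741 med z 163.28416191453692
side plate 741 c [510.   -8.9] wh [149.5  48.1] ang 8.912176132202148 med z 172.07744716154548
slope [  1. -19.]
side bartip 60 c [502.9  22.7] wh [20.3 17.5] ang 10.886707305908203 med z 164.8290953861006
wrist plate 2642 c [509.3  -9. ] wh [150.8  44.9] ang 9.414623260498047 med z 172.17760170903017
slope [-0. -5.]
wrist bartip 180 c [503.2  22.6] wh [18.4 16.5] ang 9.72426986694336 med z 164.87727169217254
```

View pics/wrist7.png

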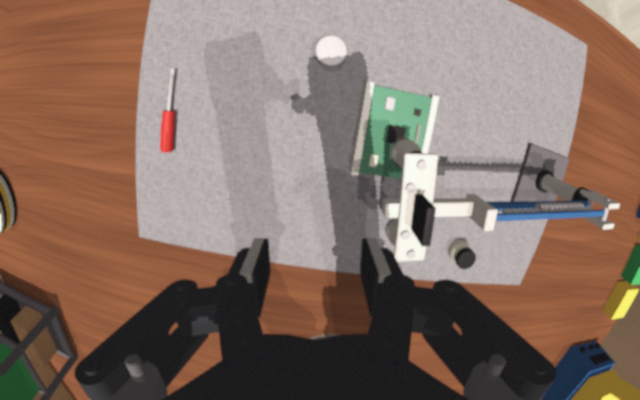

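```bash
python3 -c "
from h import *
sunk();sunk()
print(close_job())"
```

```text
t 15.9 tcp [553.3 131.1 347.8] tip [551.2 130.5 285.8] head 9.3 toolz [  -30.    -9. -1000.] F [-0.4 -0.9 -1. ] T [-0.   0.   0.1]
shift mm [-60.4 131.8 138.2] turn -0.006
bar top z 164.7125785571186 [ 0  0  0  0  1  6  6  9  5 10  7  5  8  8 24 21  5  2  1  1  0  0  0  0
  0  0  0  0  0  0  0  0  0]
tip 53 c [502.9  22.8] wh [19.8 19. ] ang 13.274694442749023 med z 164.7125785571186
[492.1  15.1] [513.8  32.5]
t 15.95 tcp [553.3 131.4 347.8] tip [551.2 130.8 285.9] head 9.3 toolz [  -30.    -8. -1000.] F [-0.4 -0.2 -0.6] T [ 0. -0.  0.]
shift mm [-60.5 132.1 138.3] turn -0.006
bar top z 165.3753391396737 [ 0  0  0  0  0  4  8  7  7  9  6  6  8  8 15 33  2  0  0  0  0  0  0  0
  0  0  0  0  0  0  0  0  0]
tip 50 c [509.5  23.8] wh [17.  34.8] ang 89.83393096923828 med z 165.3753391396737
[492.1  15.3] [526.8  32.3]
the job is handed in; nothing more can be done
None
```

The lamp head is hanging on the swing arm and I handed the job in at 15.95 s; no verdict is reported. I lowered it with both legs through the bracket holes and let the arm sink about 30 mm. I opened the fingers only when the wrist load was down to about 0.2 N, and the arm then settled about 1–2 mm further.

- **Position:** in the last wrist view the plate centre is within about 1 mm of the seat along and across the bar. Its heading matches the bar within about 0.3°.
- **Height and level:** the plate top is 7–8 mm above the bar top, which matches a flat-seated 8 mm plate. The slope measured 5–7 mrad in two views; the side view gave 19 mrad, which I take to be mostly depth noise.
- **Sink:** bar top is at z ≈ 165 mm against 196.6 mm unloaded, about 0.12 rad. The last readings scattered by about 1 mm, with no steady drift.
- **Bystanders:** the nozzle, jar and screwdriver look untouched in the last picture, but I did not measure them.

The cameras disagreed by up to about 3 mm in absolute position, and the tool was tilted up to 1.8° while carrying the head. Neither caused any trouble with the fit.

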